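Close the vent on the blue-lidded cheese mould

ROBOT

A 6-joint arm with a two-finger parallel gripper is mounted at the origin on the work surface. World frame = base frame: x ahead of the robot, y to its left, z up, the work surface at z = 0. Lengths are in mm, angles in rad, forces in N, time in s.
With the tool pointing down it reaches from about 400 to 925 mm from the base axis. Payload 12.5 kg.
Tool frame: the origin (TCP) lies midway between the tips of the shut fingers; the grasp point (between the pads) lies 19 mm behind it (env.tcp_to_grasp is the distance from the TCP to the grasp point, in mm); z points along the fingers, y is the line along which they close (so a half turn about z gives the same grasp; the last joint's range is limited). The gripper opens to 95 mm and grips with 3 to 60 N. Pads are 20 mm wide; open, the fingers measure 119 mm over their backs; the gripper's body (75 mm by 180 mm) begins 59 mm behind the grasp point.
Start: joints at [-1.386, 0.491, 1.559, -0, 1.092, -0.106], TCP at [179.222, -598.771, 214.661] pointing down, gripper open.
Joint ranges: [-3.1, 3.1], [-0.84, 2.19], [0.05, 2.79], [-1.13, 4.28], [0.06, 2.93], [-2.69, 2.69]. Speed limits (rad/s): [2.22, 2.22, 2.79, 3.14, 3.14, 3.14].

INTERFACE

Orientations are given as [roll, pitch, yaw] about the fixed x, y, z axes, in that order (R = Rz(yaw) Ry(pitch) Rx(roll)).
In Python, from cell import env gives the robot as it stands. The module is installed in compiled form; this text tells all that it offers.
- The arm moves only by the tool step_arm, never from a script. Its argument "plan" is a list that holds one entry, the list of rows, each a list of 5 numbers: the shift along the tool's x, y, z in mm, then the turn about the tool's z in degrees, then the opening, from -1 (shut) to 1 (fully open). A call has 1 to 8 rows; each row is the pose to reach, as a shift and turn from the pose commanded when the call began, along the tool's axes at that moment; what a row does not reach only later rows make up. A row lasts 1/12 s, in which the tool goes at most 41.7 mm and 7.16 degrees, less where a joint would pass 70% of its speed; a pose out of reach is approached as far as the arm can. A call with a gripper value outside its range is refused whole. The fingers move at their own pace and stop on an object; the grip force is fixed at half the most. Time passes only in rows, so rows that repeat a pose let the fingers close. It gives the time, the measured TCP pose, the force, the opening and the grip force at its end, in the units of the state.
- env.state(): the state, without advancing time (a new reading comes with each control period).
- env.read_camera(name): name is "scene" or "top"; returns the picture (384x512x3 uint8, blue, green, red); there is no depth.
- env.get_calibration(name): a dict with "K" (3x3 intrinsics, pixels), "extrinsics" (4x4, takes a point from world to camera coordinates). Camera axes: x right, y up, looking along -z (the intrinsics and any distortion apply to the point x, -y, -z); pixel columns grow to the right and rows downward; lengths in mm; the calibration is good to about 2 mm. A picture is of the moment at which its call begins. get_calibration takes no time and is no camera call.
- env.job_done(): hands the job in; it is judged then, once.
The state is a dict: "t": time; "joints": joint angles; "qvel": joint speeds; "tau": joint torques, N m; "eef_pos": TCP position; "tcp_rot": TCP orientation; "ft_force": force on the tool from outside, world axes, zero at the start; "moment": the same for the moment, N m; "opening": opening from 0.0 (shut) to 1.0 (fully open); "grip_force": force on a finger pad.
Only numpy, scipy, OpenCV 4.12 (cv2) and the standard library are available. Lean on these libraries where they do the work, as an engineer would, in place of code of your own. Each camera call takes 0.05 s, during which the arm holds its last target. There are 200 camera calls.

TASK

The cheese under the blue lid has drained: with your fingertips, gently press the white vent knob on the blue lid down until it is fully home, then draw the hand back well clear, more than a hand's width (10 cm) away. Do not lift or shift the mould, and leave the other moulds, their vents and the jug untouched.

Things in the scene. Friction and masses are not known exactly. Their poses are not given: they have to be found in the camera images.
- tray: dark enamelled roasting tray 310 (its x) by 400 (its y) mm, walls 70 mm high, with a loop handle at each y end reaching 40 mm further out and up to 81 mm high; a white wire rack lies over it, the rack's top 78 mm above the table. Fixed. Origin: centre of its underside, z up.
- mould_blue: loose round mould of clear plastic full of cheese, with a blue lid, standing on the rack: 80 mm across at the foot, 96 mm across the lid, lid top 60 mm above the foot, about 0.4 kg. In the middle of the lid is a white vent knob. Origin: centre of its foot, z up.
- vent_blue (a joint): the white push-down vent knob on the blue lid, a flat disc 28 mm across; it slides straight down, 0 = fully up (its top 16 mm above the lid), 0.010 m = fully home (its top 6 mm above the lid). About 3 N of friction moves it; it has no spring and stays where it is left. It may start up to 2 mm down.
- mould_yellow: loose round mould of clear plastic full of cheese, with a yellow lid, standing on the rack: 80 mm across at the foot, 96 mm across the lid, lid top 60 mm above the foot, about 0.4 kg. In the middle of the lid is a white vent knob. Origin: centre of its foot, z up.
- vent_yellow (a joint): the white push-down vent knob on the yellow lid, a flat disc 28 mm across; it slides straight down, 0 = fully up (its top 16 mm above the lid), 0.010 m = fully home (its top 6 mm above the lid). About 3 N of friction moves it; it has no spring and stays where it is left. It may start up to 2 mm down.
- mould_green: loose round mould of clear plastic full of cheese, with a green lid, standing on the rack: 80 mm across at the foot, 96 mm across the lid, lid top 60 mm above the foot, about 0.4 kg. In the middle of the lid is a white vent knob. Origin: centre of its foot, z up.
- vent_green (a joint): the white push-down vent knob on the green lid, a flat disc 28 mm across; it slides straight down, 0 = fully up (its top 16 mm above the lid), 0.010 m = fully home (its top 6 mm above the lid). About 3 N of friction moves it; it has no spring and stays where it is left. It may start up to 2 mm down.
- mould_red: loose round mould of clear plastic full of cheese, with a red lid, standing on the rack: 80 mm across at the foot, 96 mm across the lid, lid top 60 mm above the foot, about 0.4 kg. In the middle of the lid is a white vent knob. Origin: centre of its foot, z up.
- vent_red (a joint): the white push-down vent knob on the red lid, a flat disc 28 mm across; it slides straight down, 0 = fully up (its top 16 mm above the lid), 0.010 m = fully home (its top 6 mm above the lid). About 3 N of friction moves it; it has no spring and stays where it is left. It may start up to 2 mm down.
- vent_blue_top (a point): centre of the flat top of the blue lid's vent knob; moves with the knob (z up).
- jug: loose open steel jug 90 mm across, 110 mm high, with a handle at its +y side, standing on the table beside the tray on the robot's left (+y). Origin: centre of its foot.
Mind the look-alikes: they are no part of the job. Leave any pink look-alike of the mould_yellow alone. What is shaped like the mould_blue but brown is not meant.

How it is judged:
By the outcome, as a careful person would: the job done as asked, in the order asked, and still so for the second after the job is handed in, with the robot touching nothing.
It also fails if it takes over 32 s, if anything falls off the work surface, if the arm or the gripper's body presses on something with over 40 N, if the wrist force passes 120 N, or if a joint passes its speed limit or range.

## Working session

There is one attempt and no reset: what is moved stays moved. The work goes in short steps, Python scripts to look and compute and a tool call to move; the robot and the scene stay as the last step left them, time stands still between calls to the robot, and variables do not carry over. Pictures are saved under pics/ and viewed, at most 10 in all, crops included, and the job is handed in when it is done.

Besides the shell and the picture viewer there is one more tool, called as name(argument=value, ...) on one line, values as JSON. step_arm: Moves the arm, as the interface text tells. Its arguments: {"type":"object","properties":{"plan":{"type":"array"}},"required":["plan"]}

```bash
mkdir -p pics
python3 - <<'E'
from cell import env
import cv2,numpy as np
for n in("scene","top"):
    cv2.imwrite(f"pics/{n}0.png",env.read_camera(n)); c=env.get_calibration(n); print(n,np.round(c["K"],1).tolist(),np.round(c["extrinsics"],3).tolist(),[k for k in c])
s=env.state();print(s)
E
```

```text
scene [[362.4, 0.0, 250.3], [0.0, 362.4, 189.7], [0.0, 0.0, 1.0]] [[0.85, 0.527, 0.013, -571.6], [-0.289, 0.446, 0.847, 46.632], [0.44, -0.724, 0.531, -1193.306], [0.0, 0.0, 0.0, 1.0]] ['K', 'extrinsics']
top [[362.6, 0.0, 248.1], [0.0, 362.6, 192.1], [0.0, 0.0, 1.0]] [[0.015, -1.0, -0.004, 74.775], [0.997, 0.014, 0.073, -662.57], [-0.073, -0.005, 0.997, -944.193], [0.0, 0.0, 0.0, 1.0]] ['K', 'extrinsics']
{'t': 0.1, 'joints': array([-1.38559907e+00,  4.91479032e-01,  1.55936507e+00,  3.10632508e-06,
        1.09171129e+00, -1.05630139e-01]), 'qvel': array([ 7.25532891e-04,  9.02784263e-05, -9.96983889e-04, -8.35221859e-05,
        2.20126732e-04,  1.15924561e-03]), 'tau': array([ 2.50363060e-03, -6.13624549e+01, -2.58605897e+01,  6.94141374e-02,
        4.70198644e-02, -5.06965682e-05]), 'eef_pos': array([ 179.18182151, -598.54894427,  214.1408374 ]), 'tcp_rot': array([-3.14063557e+00, -1.04245158e-04,  2.90825911e-01]), 'ft_force': array([-0.33958571,  0.03215514,  0.34857176]), 'moment': array([ 0.04801559,  0.03332242, -0.01849182]), 'grip_force': 0.0, 'opening': 1.0028990501624513}
```

View pics/scene0.png

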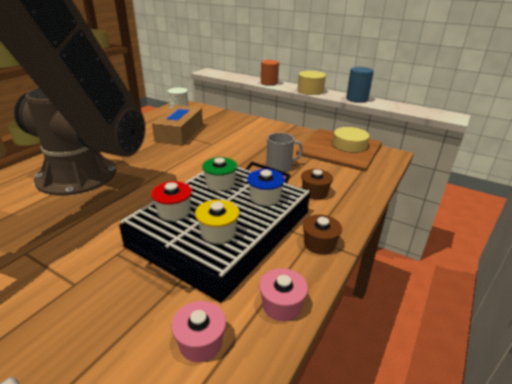

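View pics/top0.png

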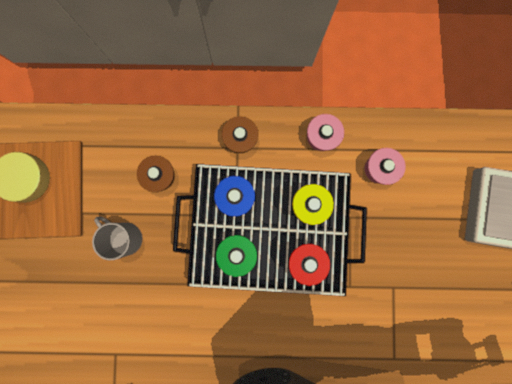

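The top view shows blue at (235,196), yellow (314,204), green (236,256) and red (310,265) on the rack. Brown look-alikes are at (240,134) and (155,173), and pink ones at (326,131) and (386,166). Only the lid at (235,196) is blue and on the rack, which is (266,178) in the scene view. Next I'll measure the knobs and confirm in a crop.

```bash
cat > h.py <<'E'
import cv2,numpy as np
from cell import env
def ray(n,u,v):
    c=env.get_calibration(n);K=c["K"];E=np.array(c["extrinsics"])
    d=np.linalg.inv(K)@[u,v,1];d=np.array([d[0],-d[1],-d[2]])
    R=E[:3,:3];return -R.T@E[:3,3],R.T@d
def at(n,u,v,z):
    o,d=ray(n,u,v);return o+d*(z-o[2])/d[2]
def proj(n,p):
    c=env.get_calibration(n);q=np.array(c["extrinsics"])@[*p,1];q=c["K"]@[q[0],-q[1],-q[2]];return q[:2]/q[2]
def knob(im,u,v,r=9):
    a=im[v-r:v+r+1,u-r:u+r+1].min(2).astype(float);w=(a>140).astype(float)
    ys,xs=np.mgrid[v-r:v+r+1,u-r:u+r+1];return (w*xs).sum()/w.sum(),(w*ys).sum()/w.sum(),w.sum()
def tri(a,b):
    A=[];B=[]
    for o,d in(a,b):
        d=d/np.linalg.norm(d);P=np.eye(3)-np.outer(d,d);A.append(P);B.append(P@o)
    return np.linalg.lstsq(np.vstack(A),np.hstack(B),rcond=None)[0]
E
python3 - <<'E'
from h import *
t=cv2.imread("pics/top0.png");s=cv2.imread("pics/scene0.png")
for nm,a,b in(("blue",(235,196),(266,174)),("yellow",(314,204),(217,208)),("green",(236,256),(219,162)),("red",(310,265),(171,188))):
    k=knob(t,*a);m=knob(s,*b,7)
    print(nm,np.round(k,1),np.round(m,1),"z153:",np.round(at("top",*k[:2],153),1),np.round(at("scene",*m[:2],153),1),"tri",np.round(tri(ray("top",*k[:2]),ray("scene",*m[:2])),1))
cv2.imwrite("pics/c1.png",np.hstack([cv2.resize(t[156:236,195:275],(390,390),interpolation=2),cv2.resize(s[135:215,226:306],(390,390),interpolation=2)]))
E
```

```text
blue [234.  195.3 104. ] [265.5 172.2  46. ] z153: [644.1 116.3 153. ] [641.2 119.8 153. ] tri [643.6 116.  155.6]
yellow [314.  203.6 107. ] [216.6 205.3  62. ] z153: [627.4 -68.9 153. ] [625.  -66.2 153. ] tri [627.1 -68.6 155.2]
green [235.8 256.3 108. ] [219.1 159.7  33. ] z153: [504.4 109.7 153. ] [502.8 111.2 153. ] tri [504.3 109.5 154.1]
red [310.4 265.1 113. ] [170.4 185.6  49. ] z153: [487.  -60.7 153. ] [484.8 -58.9 153. ] tri [487.  -60.6 154.6]
```

View pics/c1.png

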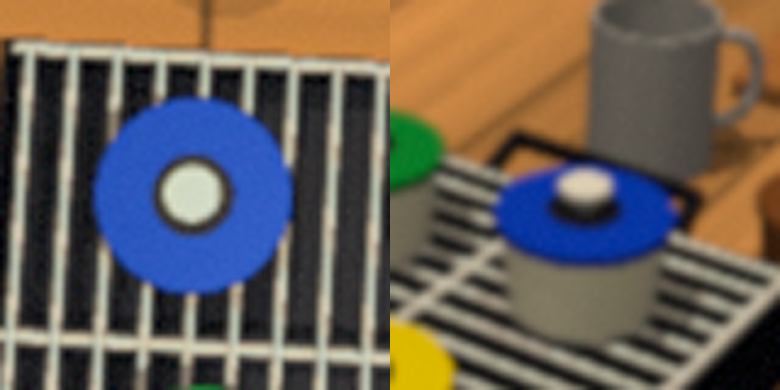

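Blue knob confirmed: the only blue lid on the rack, at top (235,196) and scene (266,172). Its position is about (643.5,116.5) with the top at z≈153–155, which fits 138+16. Moving above it with the fingers shut.

step_arm(plan=[[[650, -552, 0, 0, -1], [650, -552, 0, 0, -1], [650, -552, 0, 0, -1], [650, -552, 0, 0, -1], [650, -552, 0, 0, -1], [650, -552, 0, 0, -1], [650, -552, 0, 0, -1], [650, -552, 0, 0, -1]]])

```text
t: 0.77
eef_pos: [361.3, -317.3, 214.6]
tcp_rot: [-3.142, 0.0, 0.29]
ft_force: [0.7, -1.2, 0.1]
opening: 0.498
grip_force: 0.0
```

step_arm(plan=[[[392, -333, 0, 0, -1], [392, -333, 0, 0, -1], [392, -333, 0, 0, -1], [392, -333, 0, 0, -1], [392, -333, 0, 0, -1], [392, -333, 0, 0, -1], [392, -333, 0, 0, -1], [392, -333, 0, 0, -1]]])

```text
t: 1.43
eef_pos: [542.9, -37.5, 214.5]
tcp_rot: [3.142, 0.0, 0.291]
ft_force: [1.0, -1.5, -0.8]
opening: 0.009
grip_force: 0.0
```

step_arm(plan=[[[139, -117, 0, 0, -1], [139, -117, 0, 0, -1], [139, -117, 0, 0, -1], [139, -117, 0, 0, -1], [139, -117, 20, 0, -1], [139, -117, 25, 0, -1], [139, -117, 25, 0, -1], [139, -117, 25, 0, -1]]])

```text
t: 2.1
eef_pos: [641.4, 111.7, 189.4]
tcp_rot: [3.142, 0.001, 0.291]
ft_force: [-0.6, -0.6, 0.5]
opening: 0.005
grip_force: 0.0
```

Run:
```python
from h import *
s=env.state();p=s["eef_pos"];print(p,s["ft_force"],s["t"],s["opening"])
t=env.read_camera("top");c=env.read_camera("scene")
print("tip proj",proj("top",p),proj("scene",p),"knob",proj("scene",(643.5,116.5,153)))
u,v=map(int,proj("scene",p))
cv2.imwrite("pics/c2.png",np.hstack([cv2.resize(t[146:246,185:285],(390,390),interpolation=2),cv2.resize(c[v-40:v+60,u-50:u+50],(390,390),interpolation=2)]));print(u-50,v-40)
```

```text
[641.4102632  111.71559532 189.35303184] [-0.61838235 -0.55360295  0.48227542] 2.1 0.004880718305108781
tip proj [235.33241028 195.45245666] [264.47138671 160.69180721] knob [265.64924976 173.00497407]
214 120
```

View pics/c2.png

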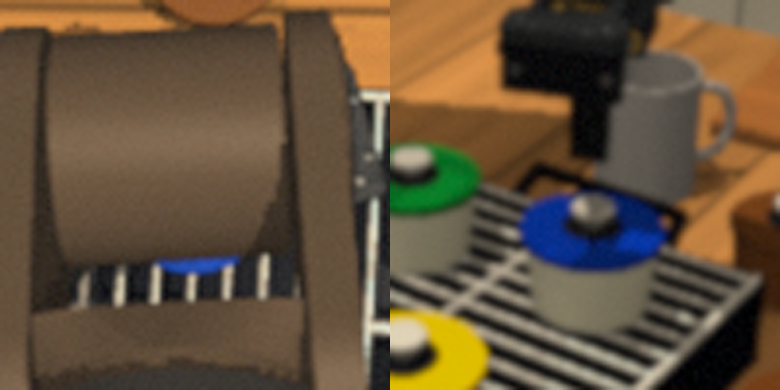

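The shut fingertips are at scene (265,160), directly above the blue knob at (266,173), and agree with the calibration. Shifting the remaining 5 mm and coming down gently.

step_arm(plan=[[[3, -4, 8, 0, -1], [3, -4, 16, 0, -1], [3, -4, 24, 0, -1], [3, -4, 28, 0, -1], [3, -4, 30, 0, -1], [3, -4, 30, 0, -1]]])

```text
t: 2.7
eef_pos: [643.4, 116.9, 158.9]
tcp_rot: [-3.141, 0.001, 0.291]
ft_force: [0.3, -0.4, -0.2]
opening: 0.007
grip_force: 0.0
```

step_arm(plan=[[[0, 0, 1, 0, -1], [0, 0, 2, 0, -1], [0, 0, 3, 0, -1], [0, 0, 4, 0, -1], [0, 0, 5, 0, -1], [0, 0, 6, 0, -1], [0, 0, 7, 0, -1], [0, 0, 8, 0, -1]]])

```text
t: 3.37
eef_pos: [643.7, 117.0, 151.8]
tcp_rot: [3.141, -0.0, 0.291]
ft_force: [-0.6, -0.9, 3.1]
opening: 0.0
grip_force: 1.5
```

Contact, at 3 N, so the knob is sliding. Home should be near z≈144.

step_arm(plan=[[[0, 0, 1, 0, -1], [0, 0, 2, 0, -1], [0, 0, 3, 0, -1], [0, 0, 4, 0, -1], [0, 0, 5, 0, -1], [0, 0, 5.5, 0, -1], [0, 0, 6, 0, -1], [0, 0, 6, 0, -1]]])

```text
t: 4.03
eef_pos: [643.6, 117.0, 145.5]
tcp_rot: [3.142, 0.0, 0.291]
ft_force: [0.3, 0.4, 1.6]
opening: 0.004
grip_force: 0.7
```

step_arm(plan=[[[0, 0, 0.4, 0, -1], [0, 0, 0.8, 0, -1], [0, 0, 1.2, 0, -1], [0, 0, 1.5, 0, -1], [0, 0, 1.8, 0, -1], [0, 0, 1.8, 0, -1]]])

```text
t: 4.53
eef_pos: [643.7, 117.0, 144.3]
tcp_rot: [3.141, -0.0, 0.291]
ft_force: [-1.7, 0.5, 6.9]
opening: 0.001
grip_force: 3.3
```

step_arm(plan=[[[0, 0, 0.3, 0, -1], [0, 0, 0.6, 0, -1], [0, 0, 0.8, 0, -1], [0, 0, 0.8, 0, -1]]])

```text
t: 4.87
eef_pos: [643.7, 117.0, 144.2]
tcp_rot: [3.141, -0.001, 0.291]
ft_force: [-3.3, -0.7, 13.0]
opening: 0.003
grip_force: 6.3
```

It's on a hard stop: z is stuck at 144.2 and the force has risen to 13 N. Withdrawing straight up, then back to the side.

step_arm(plan=[[[0, 0, -3, 0, -1], [0, 0, -12, 0, -1], [0, 0, -40, 0, -1], [0, 0, -80, 0, -1], [0, 0, -120, 0, -1], [0, 0, -150, 0, -1], [0, 0, -150, 0, -1], [0, 0, -150, 0, -1]]])

```text
t: 5.53
eef_pos: [643.9, 117.0, 294.9]
tcp_rot: [3.141, -0.003, 0.291]
ft_force: [0.2, 0.7, -1.1]
opening: 0.006
grip_force: 0.0
```

step_arm(plan=[[[-190, 190, 0, 0, -1], [-190, 190, 0, 0, -1], [-190, 190, 0, 0, -1], [-190, 190, 0, 0, -1], [-190, 190, 0, 0, -1], [-190, 190, 0, 0, -1], [-190, 190, 0, 0, -1], [-190, 190, 0, 0, -1]]])

```text
t: 6.2
eef_pos: [514.0, -122.3, 291.8]
tcp_rot: [-3.141, 0.002, 0.287]
ft_force: [-0.1, 0.2, 0.2]
opening: 0.008
grip_force: 0.0
```

Run:
```python
from h import *
s=env.state();print(s["eef_pos"],s["ft_force"],s["t"])
t=env.read_camera("top");c=env.read_camera("scene")
print("expected home",proj("top",(643.5,116.5,144)),proj("scene",(643.5,116.5,144)))
k=knob(t,235,196);m=knob(c,266,176,7);print(k,m,tri(ray("top",*k[:2]),ray("scene",*m[:2])))
cv2.imwrite("pics/c3.png",np.hstack([cv2.resize(t[146:296,175:325],(390,390),interpolation=2),cv2.resize(c[120:240,186:306],(390,390),interpolation=2)]))
```

```text
[ 513.95438641 -122.29377312  291.79370168] [-0.14702723  0.17059818  0.23986609] 6.2
expected home [234.05569398 195.77495402] [265.52283051 176.10287161]
(np.float64(234.0648148148148), np.float64(195.4814814814815), np.float64(108.0)) (np.float64(265.3478260869565), np.float64(175.41304347826087), np.float64(46.0)) [643.64120198 116.14870321 146.25224477]
```

View pics/c3.png

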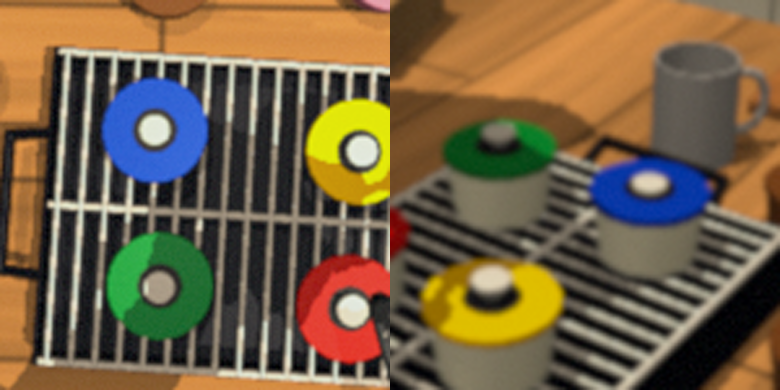

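The blue knob at scene (265,175) now sits low, with its dark stem hidden. It dropped about 9.4 mm, and the mould hasn't shifted: the knob is still at top (234,195). The other moulds and the jug are untouched.

step_arm(plan=[[[0, 0, 0, 0, -1], [0, 0, 0, 0, -1], [0, 0, 0, 0, -1]]])

```text
t: 6.55
eef_pos: [516.4, -118.6, 292.6]
tcp_rot: [-3.141, 0.001, 0.292]
ft_force: [0.2, 0.5, 1.2]
opening: 0.005
grip_force: 0.0
```

```bash
python3 -c "
from cell import env
print(env.job_done())"
```

```text
the job is handed in; nothing more can be done
None
```

The blue lid's vent knob is pressed fully home (hard stop at z ≈ 144 mm, 13 N), the mould did not shift, the hand is drawn back well over 10 cm, and the job was handed in at about 6.6 s.

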